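Stack and clamp the stepped crown of a miniature cupboard

TASK

Build up the stepped crown in the blue glue-up jig: lay the short pale board centred in the white outline, square with the jig, and press it down until you feel both its ends lie flat on the jig, before adding the long dark board, centred and square on top of it, pressed flat in the same way. Then swing the jig's wire bail over centre so that it clamps the stack. Press firmly but gently (never over 60 N) and leave the other things on the bench where they are.

Things in the scene. Friction and masses are not known exactly. Their poses are not given: they have to be found in the camera images.
- jig: Fixed blue glue-up jig, a block 110 x 200 mm, 18 mm high, with four brass push-out bars in its top and a wire bail at its back. Origin: on the table under the centre of the seat (white outline, 49 x 91 mm, on the block's top). y runs along the seat's long side; x across it, towards the bail's hinge. The block spans x = -35 to +75 mm, y = +-100 mm.
- seat (a point): Centre of the seat on the jig's top, 18 mm above the jig's origin. The brass bars, each 30 mm (x) by 6 mm (y), stand up at x = 0: those at y = +-38 mm carry the ends of the lower board, those at y = +-63 mm the ends of the upper board (beside the lower one).
- bar_home (a point): Point where the top of the bar at y = +38 mm lies when home. Each of the four bars starts 2.5 to 6 mm above home (unknown, each different): a board laid down first rests raised, often aslant. A bar yields only to a push of 5 to 8 N (each differs) over it, moves stiffly and stays where left; when the board meets the solid layer below, the push hardens abruptly.
- hinge (a point): Middle of the bail's hinge axis (along the jig's y), at the jig's x = 62 mm, 30 mm above its origin. Steel ears 38 mm high at y = +-92 mm carry it. The bail is a U of 5 mm steel wire with arms 60 mm long at y = +-86 mm.
- lower: Loose short pale basswood board, 46 mm (x) by 88 mm (y), 8 mm thick, about 16 g. Origin: centre of its underside, z up. At the start flat on the table beside the jig, on either side. Goes into the jig first.
- upper: Loose long dark wood board, 46 mm (x) by 144 mm (y), 8 mm thick, about 26 g. Origin: centre of its underside, z up. At the start flat on the table on the other side of the jig. Goes on top of the lower board.
- lower_left (a point): Point on the underside of the lower board at its own y = +38 mm, x = 0 (18 mm above the jig's origin when flat).
- lower_right (a point): The same at y = -38 mm.
- upper_left (a point): Point on the underside of the upper board at its own y = +63 mm, x = 0 (26 mm above the jig's origin when flat).
- upper_right (a point): The same at y = -63 mm.
- bail (a joint): Angle of the wire bail (rad). 0 (start): open, leaning to +x, 50 degrees above level, cross wire at x = 101 mm, 76 mm above the jig's origin. Grows as it swings up and over towards -x: upright at 0.70. A spring holds it open (about 5 N at the cross wire) up to 0.95 and then snaps it over by itself; it rests on the flat stack at about 2.13, pressing with about 4 N.
- bail_grip (a point): Middle of the bail's cross wire, on the axis of a red sleeve 8 mm thick and 60 mm long (along the jig's y). Closed on the flat stack it is near the jig's x = 2 mm, 38 mm above the jig's origin.
- mini_base: Miniature base cabinet (bystander, leave it alone) 58 x 200 x 77 mm; origin under its centre.
- mini_cupboard: Miniature cupboard (bystander, leave it alone) 64 x 98 x 160 mm; origin under its centre.
- glue: Glue bottle (bystander, leave it alone) 54 mm across, 140 mm tall, orange; origin under its centre.
- sander: Sanding block (bystander, leave it alone) 90 x 55 x 30 mm, red; origin under its centre.
- jar: Jar (bystander, leave it alone) 56 mm across, 60 mm tall; origin under its centre.
- rule: Steel rule (bystander, leave it alone) 28 x 300 x 4.5 mm, flat on the table; origin under its centre.
- brush: Brush (bystander, leave it alone) lying flat; origin under its centre.
Mind the look-alikes: they are no part of the job. Of the things shaped like the upper, the wood one is meant. Of the things shaped like the lower, the wooden one is meant.

How it is judged (in metres and radians):
On the way, in this order (a step that is already met when the one before it is completed fails the run):
1. the lower board lies flat, centred and square on the jig, let go, while the upper board is still away from the jig (z of lower_left in the frame of jig between 0.0156 and 0.0196 m and z of lower_right in the frame of jig between 0.0156 and 0.0196 m and horizontal distance between lower and jig below 0.007 m and angle between the y axis of lower and the y axis of jig, either way round below 0.1 rad and contact force between the fingers and lower below 0.2 N and horizontal distance between upper and jig above 0.1 m), for 0.2 s.
2. the upper board lies flat, centred and square on the lower one, let go, while the bail is still open (z of lower_left in the frame of jig between 0.0156 and 0.0196 m and z of lower_right in the frame of jig between 0.0156 and 0.0196 m and horizontal distance between each of lower, upper and jig below 0.007 m and angle between the y axis of each of lower, upper and the y axis of jig, either way round below 0.1 rad and z of upper_left in the frame of jig between 0.0238 and 0.0278 m and z of upper_right in the frame of jig between 0.0238 and 0.0278 m and contact force between the fingers and upper below 0.2 N and value of joint bail below 0.5 rad), for 0.2 s.
At the end, for the whole second after the job is handed in: The lower board lies on the jig and the upper board on the lower one, both ends of each within about 1.7 mm of flat, each centre within 7 mm of the seat's centre and square with the jig within 0.1 rad; the bail rests closed on the stack (2.08 to 2.2 rad); all at rest (z of lower_left in the frame of jig between 0.0156 and 0.0196 m and z of lower_right in the frame of jig between 0.0156 and 0.0196 m and horizontal distance between each of lower, upper and jig below 0.007 m and angle between the y axis of each of lower, upper and the y axis of jig, either way round below 0.1 rad and z of upper_left in the frame of jig between 0.0238 and 0.0278 m and z of upper_right in the frame of jig between 0.0238 and 0.0278 m and value of joint bail between 2.08 and 2.2 rad and linear speed of each of lower, upper below 0.02 m/s); the robot touches nothing.
It fails at once if a board is pressed with more than 60 N before the bail is swung (value of joint bail below 0.5 rad and (contact force between jig and lower above 60 N or contact force between any of jig, lower and upper above 60 N)).
It fails at once if a bystander is moved by more than 30 mm (distance of any of mini_base, mini_cupboard, glue, sander, jar, rule, brush from where it was at the start of the episode above 0.03 m).
It also fails if it takes over 72 s, if anything falls off the work surface, if the arm or the gripper's body presses on something with over 40 N, if the wrist force passes 120 N, or if a joint passes its speed limit or range.

ROBOT

A 6-joint arm with a two-finger parallel gripper is mounted at the origin on the work surface. World frame = base frame: x ahead of the robot, y to its left, z up, the work surface at z = 0. Lengths are in mm, angles in rad, forces in N, time in s.
With the tool pointing down it reaches from about 375 to 925 mm from the base axis. Payload 5.7 kg.
Tool frame: the origin (TCP) lies between the finger pads; the fingertips stand 25 mm ahead of it and the grasp point (between the pads) lies 6 mm ahead of it; z points along the fingers, y is the line along which they close (so a half turn about z gives the same grasp; the last joint's range is limited). The gripper opens to 85 mm and grips with 20 to 120 N. Pads are 22 mm wide; open, the fingers measure 114 mm over their backs; the gripper's body (76 mm by 85 mm) begins 54 mm behind the grasp point. The pads swing forward as they close: fully open they stand 13 mm farther back than shut.
Start: joints at [-1.337, 0.359, 1.51, -0, 1.272, -0.115], TCP at [205.046, -563.846, 256.267] pointing down, gripper open.
Joint ranges: [-2.97, 2.97], [-1.01, 2.36], [0.21, 2.38], [-0.96, 4.11], [0.2, 2.71], [-2.98, 2.98]. Speed limits (rad/s): [2.39, 2.39, 3.14, 3.14, 3.14, 3.14].

INTERFACE

Orientations are given as a unit quaternion [x, y, z, w].
In Python, from station import arm gives the robot as it stands.
- The arm moves only by the shell command python3 -m handwheel 'ROWS' [FORCE]. ROWS is JSON, a list of rows, each an object of numbers: "rx", "ry", "rz": the turn, a rotation vector about the tool's x, y, z in rad; "x", "y", "z": the shift along the tool's x, y, z in m; "hand": the opening, from -1 (shut) to 1 (fully open). In form: [{"rx": .., "ry": .., "rz": .., "x": .., "y": .., "z": .., "hand": ..}, ...]. A call has 1 to 10 rows; each row is the pose to reach, as a shift and turn from the pose commanded when the call began, along the tool's axes at that moment; what a row does not reach only later rows make up. A row lasts 1/10 s, in which the tool goes at most 50 mm and 8.59 degrees, less where a joint would pass 70% of its speed; a pose out of reach is approached as far as the arm can. A call with a gripper value outside its range is refused whole. The fingers move at their own pace and stop on an object; FORCE is the grip in N (left out, the last holds). Time passes only in rows, so rows that repeat a pose let the fingers close. It gives the time, the measured TCP pose, the force, the opening and the grip force at its end, in the units of the state.
- arm.observe(): the state, without advancing time (a new reading comes with each control period).
- arm.get_image(name): name is "scene" or "side" or "wrist"; returns a dict with "color" (384x512x3 uint8, blue, green, red), "fx", "fy", "cx", "cy" (pixels), "k1" (the pictures are not rectified: a ray, as slopes to the right and down, at radius r is drawn at 1 + k1 r^2 times it, then the intrinsics apply), "origin" and "rotation" of the camera in the world; the wrist camera has in their place "tool_from_camera" (4x4, takes a point from camera to tool coordinates, whose origin is the TCP and whose axes are the flange's). Camera axes: x right, y up, looking along -z (the intrinsics and any distortion apply to the point x, -y, -z); pixel columns grow to the right and rows downward; lengths in mm; the calibration is good to about 2 mm. A picture is of the moment at which its call begins: read the wrist's pose just before it. There is no depth.
- arm.sign_off(): hands the job in; it is judged then, once.
The state is a dict: "time_s": time; "qpos": joint angles; "joint_vel": joint speeds; "joint_efforts": joint torques, N m; "eef_pos": TCP position; "orientation": TCP orientation; "force": force on the tool from outside, world axes, zero at the start; "torque": the same for the moment, N m; "gripper_width": finger opening in mm; "finger_force": force on a finger pad.
Only numpy, scipy, OpenCV 4.12 (cv2) and the standard library are available. Lean on these libraries where they do the work, as an engineer would, in place of code of your own. Each camera call takes 0.05 s, during which the arm holds its last target. There are 200 camera calls.

## Working session

There is one attempt and no reset: what is moved stays moved. The work goes in short steps, Python scripts to look and compute and a shell command to move; the robot and the scene stay as the last step left them, time stands still between calls to the robot, and variables do not carry over. Pictures are saved under pics/ and viewed, at most 10 in all, crops included, and the job is handed in when it is done.

```bash
mkdir -p pics; ls
python3 - <<'E'
from station import arm
import cv2,json
s=arm.observe();print(s)
for n in ("scene","side"):
    d=arm.get_image(n);cv2.imwrite(f"pics/{n}.png",cv2.resize(d["color"],(800,600),interpolation=cv2.INTER_CUBIC))
    cv2.imwrite(f"{n}_raw.png",d["color"])
    print(n,{k:(v.tolist() if hasattr(v,'tolist') else v) for k,v in d.items() if k!="color"})
    c=d.copy();c.pop("color");import pickle;pickle.dump(c,open(n+".pkl","wb"))
E
```

```text
pics
{'time_s': 0.0, 'qpos': array([-1.33708391e+00,  3.59528595e-01,  1.51148361e+00, -9.98085760e-06,
        1.27250290e+00, -1.15091462e-01]), 'joint_vel': array([ 0.00028072, -0.00016356,  0.00118419, -0.0021383 ,  0.00148493,
       -0.00033018]), 'joint_efforts': array([-3.01387874e-03, -5.27625346e+01, -2.78624314e+01, -3.74292658e-04,
        1.31160885e-02, -1.34440444e-05]), 'eef_pos': array([ 204.90395466, -563.22070342,  255.42003522]), 'orientation': array([ 9.84829780e-01,  1.73520547e-01, -6.17373082e-05, -9.59248192e-04]), 'force': array([-0.90984982, -0.35724275,  0.23946184]), 'torque': array([ 0.02064015,  0.00955313, -0.04366431]), 'finger_force': 0.0, 'gripper_width': 85.23052267951995}
scene {'fx': 346.64396470217343, 'fy': 346.64396470217343, 'cx': 255.93954642553092, 'cy': 190.75712697187112, 'k1': -0.1048619736541652, 'origin': [946.5382531412835, 793.8677876895669, 1026.6714625675158], 'rotation': [0.08678891503700996, 0.36089739666925164, 0.9043644187987337, 0.21058430927987917]}
side {'fx': 458.7247564016644, 'fy': 458.7247564016644, 'cx': 254.1860942018106, 'cy': 188.7539761279955, 'k1': -0.06501164069199782, 'origin': [302.48931412385576, -1330.2968935240947, 1060.2705221892486], 'rotation': [0.45539526919633017, -0.04402200957962126, -0.06988141428426702, 0.8864501110631124]}
```

View pics/scene.png

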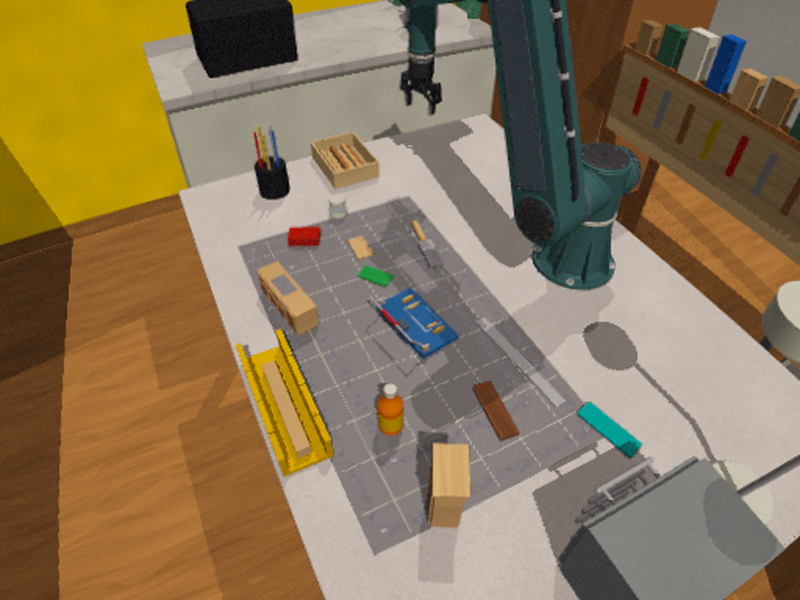

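View pics/side.png

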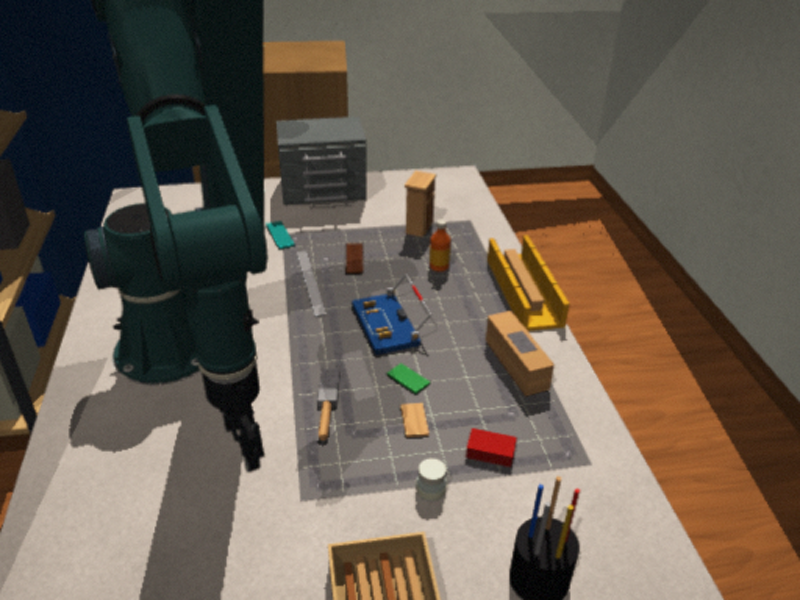

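The scene picture (800 px scale) shows the pale board at (360,247), the green look-alike at (375,275), the jig at (420,322) and the dark board at (495,410). The teal look-alike is at (608,428). In the side picture, the pale board is at (414,420), the jig at (386,322) and the dark board at (354,258).

```bash
cat > h.py <<'E'
import numpy as np, cv2, pickle
from scipy.spatial.transform import Rotation as R
def cam_pose(c):
    if "tool_from_camera" in c:
        T=np.array(c["tool_from_camera"]);Rt=R.from_quat(c["q"]).as_matrix()
        return Rt@T[:3,3]+c["p"], Rt@T[:3,:3]
    r=np.array(c["rotation"],float)
    return np.array(c["origin"]), (R.from_quat(r).as_matrix() if r.size==4 else r)
def pix2world(c,uv,z):
    K=np.array([[c["fx"],0,c["cx"]],[0,c["fy"],c["cy"]],[0,0,1]])
    n=cv2.undistortPoints(np.array(uv,float).reshape(-1,1,2),K,np.array([c["k1"],0,0,0,0]))[:,0]
    o,M=cam_pose(c); d=np.c_[n[:,0],-n[:,1],-np.ones(len(n))]@M.T
    return o+d*((np.asarray(z,float)-o[2])/d[:,2])[:,None] if np.ndim(z) else o+d*((z-o[2])/d[:,2])[:,None]
def world2pix(c,P):
    o,M=cam_pose(c); q=(np.asarray(P,float)-o)@M
    n=np.c_[q[:,0]/-q[:,2],-q[:,1]/-q[:,2]]; r2=(n**2).sum(1,keepdims=True)
    return n*(1+c["k1"]*r2)*[c["fx"],c["fy"]]+[c["cx"],c["cy"]]
def snap(name,tag):
    from station import arm
    s=arm.observe(); c=arm.get_image(name); im=c.pop("color")
    c["p"]=s["eef_pos"];c["q"]=s["orientation"]
    pickle.dump(c,open(tag+".pkl","wb")); cv2.imwrite("raw_"+tag+".png",im)
    cv2.imwrite(f"pics/{tag}.png",cv2.resize(im,(800,600),interpolation=cv2.INTER_CUBIC))
    return c,s
def load(tag): return pickle.load(open(tag+".pkl","rb"))
def delta(P,yaw=None):
    "shift in tool axes (m) to world TCP P (mm), and rz to have tool y at world angle yaw"
    from station import arm
    s=arm.observe(); Rt=R.from_quat(s["orientation"])
    d=Rt.inv().apply(np.asarray(P)-s["eef_pos"])/1000
    ty=Rt.as_matrix()[:,1]; a=np.arctan2(ty[1],ty[0]); 
    rz=None if yaw is None else -(((yaw-a)+np.pi/2)%np.pi-np.pi/2)
    return d.round(4),rz
E
python3 - <<'E'
from h import *
k=512/800
a=load("scene");b=load("side")
def p(c,l,z): return pix2world(c,np.array(l)*k,z).round(0)[:,:2].tolist()
print("pale",p(a,[(360,247)],8),p(b,[(414,420)],8))
print("dark",p(a,[(495,410)],8),p(b,[(354,258)],8))
print("jig corners scene L,T,R,B?",p(a,[(380,303),(412,290),(458,337),(426,356)],18))
print("jig side",p(b,[(352,298),(393,293),(421,345),(377,352)],18))
from station import arm
w=arm.get_image("wrist");print(w["fx"],np.array(w["tool_from_camera"]).round(3),w["k1"])
print(delta([480,-50,400],np.pi/2))
E
```

```text
pale [[525.0, -303.0]] [[521.0, -317.0]]
dark [[475.0, 321.0]] [[471.0, 307.0]]
jig corners scene L,T,R,B? [[570.0, -71.0], [475.0, -76.0], [448.0, 114.0], [544.0, 130.0]]
jig side [[443.0, 109.0], [548.0, 116.0], [578.0, -95.0], [475.0, -105.0]]
270.25218228150345 [[  -0.       0.956    0.294   74.497]
 [   1.       0.      -0.       0.14 ]
 [  -0.       0.294   -0.956 -117.292]
 [   0.       0.       0.       1.   ]] -0.0043557132037190215
(array([ 0.434 , -0.3887, -0.1437]), np.float64(0.3488045144993803))
```

```bash
python3 -c "
from h import *
print(delta([523,-310,240]))"
```

```text
(array([ 0.3855, -0.1294,  0.0159]), None)
```

```bash
python3 -m handwheel '[{"x":0.05,"y":-0.016},{"x":0.1,"y":-0.032},{"x":0.15,"y":-0.048},{"x":0.2,"y":-0.064},{"x":0.25,"y":-0.08},{"x":0.3,"y":-0.096},{"x":0.34,"y":-0.112},{"x":0.385,"y":-0.129,"z":0.015},{"x":0.385,"y":-0.129,"z":0.015},{"x":0.385,"y":-0.129,"z":0.015}]'
python3 - <<'E'
from h import *
c,s=snap("wrist","w1"); print(s["eef_pos"],s["time_s"],s["joint_vel"].round(3),s["qpos"].round(2))
print(delta([490,0,290]))
E
```

```text
[ 204.95936478 -563.38009479  255.63242873] 0.15 [ 0.    -0.001 -0.002  0.     0.001 -0.   ] [-1.34  0.36  1.51  0.    1.27 -0.12]
(array([ 0.4605, -0.4321, -0.0337]), None)invalid input at $[0]: expected keys rx, ry, rz, x, y, z, hand
```

View pics/w1.png

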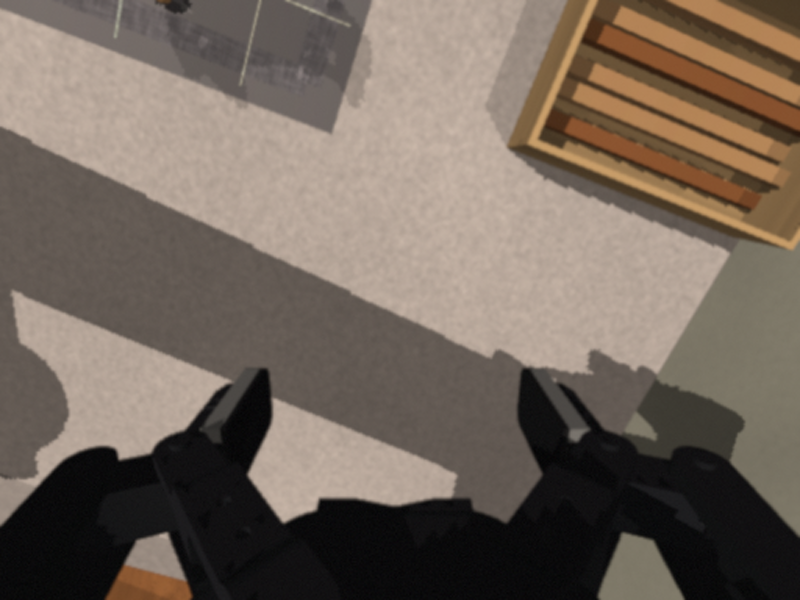

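The wrist picture was taken before the arm moved, because the row was refused (it needs every key). The gripper hides the lower half of the view, so targets need to lie at tool +x.

```bash
python3 -c "
from h import *
print(delta([523,-410,240]))"
```

```text
(array([ 0.3513, -0.0355,  0.0158]), None)
```

```bash
python3 -m handwheel '[{"rx":0,"ry":0,"rz":-0.136,"x":0.04,"y":-0.004,"z":0,"hand":1},{"rx":0,"ry":0,"rz":-0.272,"x":0.08,"y":-0.008,"z":0,"hand":1},{"rx":0,"ry":0,"rz":-0.408,"x":0.12,"y":-0.012,"z":0,"hand":1},{"rx":0,"ry":0,"rz":-0.544,"x":0.16,"y":-0.016,"z":0,"hand":1},{"rx":0,"ry":0,"rz":-0.68,"x":0.2,"y":-0.02,"z":0,"hand":1},{"rx":0,"ry":0,"rz":-0.816,"x":0.24,"y":-0.024,"z":0,"hand":1},{"rx":0,"ry":0,"rz":-0.952,"x":0.28,"y":-0.028,"z":0,"hand":1},{"rx":0,"ry":0,"rz":-1.088,"x":0.32,"y":-0.032,"z":0.01,"hand":1},{"rx":0,"ry":0,"rz":-1.224,"x":0.35,"y":-0.035,"z":0.015,"hand":1},{"rx":0,"ry":0,"rz":-1.36,"x":0.35,"y":-0.035,"z":0.015,"hand":1}]'
python3 -m handwheel '[{"rx":0,"ry":0,"rz":0,"x":0,"y":0,"z":0,"hand":1},{"rx":0,"ry":0,"rz":0,"x":0,"y":0,"z":0,"hand":1}]'
python3 - <<'E'
from h import *
c,s=snap("wrist","w2"); print(s["eef_pos"],s["time_s"],s["joint_vel"].round(3),s["qpos"].round(2))
print(delta([480,-100,240]))
E
```

```text
time_s: 1.2
eef_pos: [525.2, -408.6, 239.9]
orientation: [0.653, 0.757, 0.001, -0.001]
force: [-0.4, -0.3, 0.7]
gripper_width: 85.4
finger_force: 0.0
time_s: 1.4
eef_pos: [521.7, -411.4, 241.1]
orientation: [0.658, 0.753, -0.0, -0.0]
force: [-0.6, -0.4, -0.3]
gripper_width: 85.3
finger_force: 0.0
[ 521.72308298 -411.35882182  241.05897777] 1.4 [-0.013 -0.007  0.001  0.002  0.001 -0.001] [-0.77  0.46  1.38 -0.    1.3  -0.91]
(array([0.3143, 0.0006, 0.0013]), None)
```

View pics/w2.png

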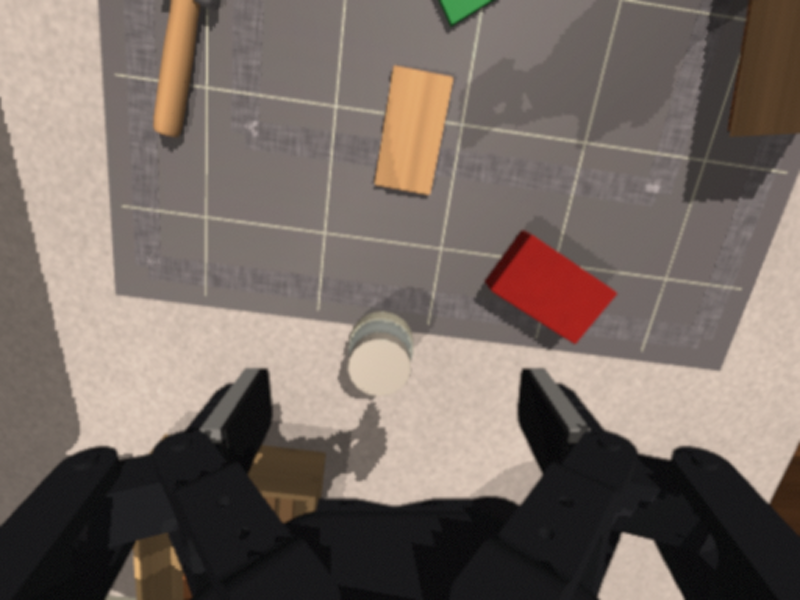

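The pale board's corners are at (394,66), (453,76), (430,195) and (375,185). The brush is to its left, and the sander and jar are below it. I'll refine the corners by colour.

```bash
cat >> h.py <<'E'
def boardpose(tag,mask,z,L,W):
    "pose of rectangle (top at z) from a raw-image mask: centre, angle of long axis, size"
    c=load(tag); n,l,st,_=cv2.connectedComponentsWithStats(mask.astype(np.uint8)); i=1+st[1:,4].argmax()
    ct=max(cv2.findContours((l==i).astype(np.uint8),cv2.RETR_EXTERNAL,cv2.CHAIN_APPROX_NONE)[0],key=len)[:,0]
    P=pix2world(c,ct,z)[:,:2].astype(np.float32); (cx,cy),(w,h),a=cv2.minAreaRect(P)
    a=np.deg2rad(a)+(np.pi/2 if h>w else 0); a=a%np.pi
    return np.array([cx,cy]),a,(max(w,h),min(w,h))
E
python3 - <<'E'
from h import *
im=cv2.imread("raw_w2.png").astype(int);m=np.zeros(im.shape[:2],bool)
m[35:130,230:300]=True
b,g,r=im[...,0],im[...,1],im[...,2]
m&=(r-b>60)
p,a,s=boardpose("w2",m,8,88,46);print(p,a,s)
q=pix2world(load("w2"),np.array([(394,66),(453,76),(430,195),(375,185)])*.64,8);print(q.round(1)[:,:2],q.mean(0))
print(delta([*p,100],a-np.pi/2),delta([*p,30]))
E
```

```text
[ 521.59710693 -312.13269043] 1.5264847883653951 (88.0575942993164, 45.732460021972656)
[[ 501.7 -268.3]
 [ 546.5 -269. ]
 [ 543.2 -357.4]
 [ 498.1 -355.6]] [ 522.34222014 -312.57733431    8.        ]
(array([0.0985, 0.0135, 0.1413]), np.float64(0.17849931980416756)) (array([0.0985, 0.0135, 0.2113]), None)
```

```bash
python3 -m handwheel '[{"rx":0,"ry":0,"rz":0.06,"x":0.033,"y":0.0045,"z":0.035,"hand":0.3},{"rx":0,"ry":0,"rz":0.12,"x":0.066,"y":0.009,"z":0.07,"hand":0.3},{"rx":0,"ry":0,"rz":0.178,"x":0.0985,"y":0.0135,"z":0.105,"hand":0.3},{"rx":0,"ry":0,"rz":0.178,"x":0.0985,"y":0.0135,"z":0.145,"hand":0.3},{"rx":0,"ry":0,"rz":0.178,"x":0.0985,"y":0.0135,"z":0.18,"hand":0.3},{"rx":0,"ry":0,"rz":0.178,"x":0.0985,"y":0.0135,"z":0.2,"hand":0.3},{"rx":0,"ry":0,"rz":0.178,"x":0.0985,"y":0.0135,"z":0.206,"hand":0.3},{"rx":0,"ry":0,"rz":0.178,"x":0.0985,"y":0.0135,"z":0.206,"hand":0.3}]'
python3 -c "
from h import *
print(delta([521.6,-312.1,30],1.5265-np.pi/2))"
```

```text
time_s: 2.25
eef_pos: [521.2, -312.2, 34.9]
orientation: [0.722, 0.692, -0.0, -0.001]
force: [0.3, -0.3, -0.0]
gripper_width: 55.6
finger_force: 0.0
(array([0.0001, 0.0004, 0.0049]), np.float64(0.0019663138290995086))
```

Go down in small steps until the tips touch the table.

```bash
for i in 1; do python3 -m handwheel '[{"rx":0,"ry":0,"rz":0,"x":0,"y":0,"z":0.004,"hand":0.3},{"rx":0,"ry":0,"rz":0,"x":0,"y":0,"z":0.008,"hand":0.3},{"rx":0,"ry":0,"rz":0,"x":0,"y":0,"z":0.01,"hand":0.3}]'; python3 -m handwheel '[{"rx":0,"ry":0,"rz":0,"x":0,"y":0,"z":0.002,"hand":0.3},{"rx":0,"ry":0,"rz":0,"x":0,"y":0,"z":0.002,"hand":0.3}]'; done
```

```text
time_s: 2.55
eef_pos: [522.2, -312.4, 26.0]
orientation: [0.721, 0.693, 0.0, 0.001]
force: [-0.3, -0.1, 1.0]
gripper_width: 55.6
finger_force: 0.0
time_s: 2.75
eef_pos: [521.8, -311.9, 23.3]
orientation: [0.721, 0.693, 0.0, -0.0]
force: [0.2, 0.0, 0.0]
gripper_width: 55.8
finger_force: 0.0
```

```bash
python3 -m handwheel '[{"rx":0,"ry":0,"rz":0,"x":0,"y":0,"z":0,"hand":-0.3},{"rx":0,"ry":0,"rz":0,"x":0,"y":0,"z":0,"hand":-0.3},{"rx":0,"ry":0,"rz":0,"x":0,"y":0,"z":0,"hand":-0.3},{"rx":0,"ry":0,"rz":0,"x":0,"y":0,"z":0,"hand":-0.3}]' 25; python3 -c "
from h import *
print(delta([485,-120,200]))"
```

```text
time_s: 3.15
eef_pos: [522.0, -312.0, 23.6]
orientation: [0.721, 0.693, 0.0, 0.0]
force: [-0.3, 0.3, 3.1]
gripper_width: 45.4
finger_force: 26.0
(array([ 0.1903, -0.0446, -0.1765]), None)
```

```bash
python3 -m handwheel '[{"rx":0,"ry":0,"rz":0,"x":0,"y":0,"z":-0.03,"hand":-0.3},{"rx":0,"ry":0,"rz":0,"x":0,"y":0,"z":-0.07,"hand":-0.3},{"rx":0,"ry":0,"rz":-0.05,"x":0.03,"y":-0.008,"z":-0.11,"hand":-0.3},{"rx":0,"ry":0,"rz":-0.1,"x":0.07,"y":-0.017,"z":-0.14,"hand":-0.3},{"rx":0,"ry":0,"rz":-0.15,"x":0.115,"y":-0.028,"z":-0.16,"hand":-0.3},{"rx":0,"ry":0,"rz":-0.18,"x":0.155,"y":-0.037,"z":-0.175,"hand":-0.3},{"rx":0,"ry":0,"rz":-0.18,"x":0.19,"y":-0.045,"z":-0.176,"hand":-0.3},{"rx":0,"ry":0,"rz":-0.18,"x":0.19,"y":-0.045,"z":-0.176,"hand":-0.3},{"rx":0,"ry":0,"rz":-0.18,"x":0.19,"y":-0.045,"z":-0.176,"hand":-0.3}]'
python3 - <<'E'
from h import *
c,s=snap("wrist","w3"); print(s["eef_pos"],s["time_s"],s["joint_vel"].round(3),s["qpos"].round(2),s["force"])
E
```

```text
time_s: 4.05
eef_pos: [484.4, -119.8, 199.4]
orientation: [0.655, 0.755, -0.0, 0.0]
force: [0.7, 0.5, 0.1]
gripper_width: 45.2
finger_force: 25.9
[ 484.40841763 -119.76179686  199.42587569] 4.05 [-0.028  0.021 -0.024 -0.004 -0.006 -0.003] [-0.38  0.28  1.79 -0.    1.07 -0.52] [0.70311396 0.46450972 0.10566494]
```

View pics/w3.png

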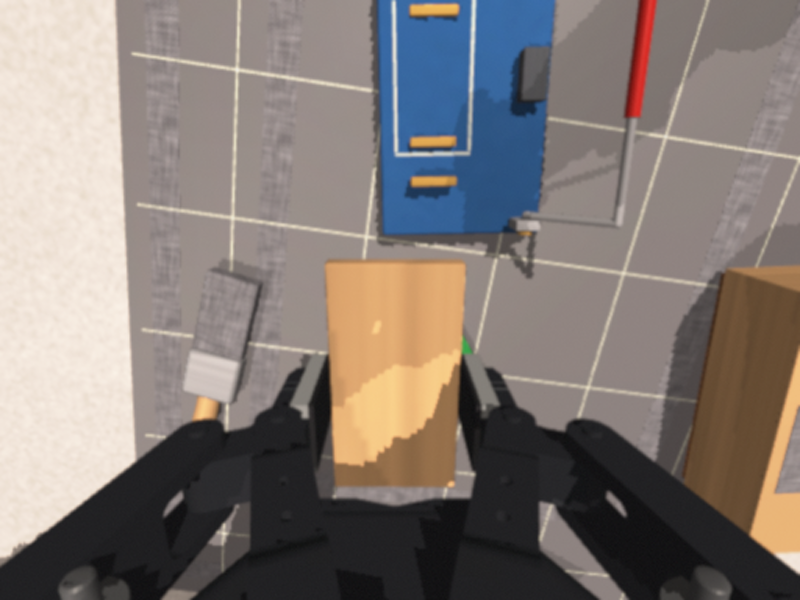

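The picture shows the lower part of the jig. Near block corners are at (382,235) and (541,230), and outline corners at (395,155) and (470,153). The bar centres are at (433,142), (433,181) and (434,10). The board is held straight.

```bash
cat > fit.py <<'E'
from h import *
from scipy.optimize import least_squares
c=load("w3")
J=np.array([(-35,-100,18),(75,-100,18),(-24.5,-45.5,18),(24.5,-45.5,18),(0,-38,22),(0,-63,22),(0,38,22)],float)
U=np.array([(382,235),(541,230),(395,155),(470,153),(433,142),(433,181),(434,10)])*.64
def W(v,P): 
    P=np.atleast_2d(P);Rz=R.from_euler("z",v[2]).as_matrix(); return P@Rz.T+[v[0],v[1],0]
if __name__=="__main__":
    r=least_squares(lambda v:(world2pix(c,W(v,J))-U).ravel(),[490,0,.14],x_scale=[1,1,.01],loss="soft_l1")
    print(r.x,r.fun.reshape(-1,2).round(1)/.64); np.save("jig.npy",r.x)
    im=cv2.imread("raw_w3.png").astype(int);b,g,rr=im[...,0],im[...,1],im[...,2]
    m=(rr-b>60); m[:165]=False; m[312:]=False; m[:,:205]=False;m[:,300:]=False
    # held board: corners in 800px
    q=pix2world(c,np.array([(327,262),(466,262),(454,486),(334,486)])*.64,c["p"][2]-23.5+8)
    print(q.round(1)); f=(q[0]+q[1]-q[2]-q[3])/2; print("centre",q[:,:2].mean(0),"TCP",c["p"],"ang",np.arctan2(f[1],f[0]))
    ty=R.from_quat(c["q"]).as_matrix()[:,1];print(np.arctan2(ty[1],ty[0]))
E
python3 fit.py
```

```text
[4.90581132e+02 8.88377003e+00 1.69708291e-01] [[ 1.5625   0.9375 ]
 [-2.1875   1.71875]
 [ 1.40625 -0.15625]
 [-0.78125 -0.3125 ]
 [ 0.3125  -0.3125 ]
 [ 0.3125  -0.     ]
 [-0.78125 -1.25   ]]
[[ 456.3  -78.8  183.9]
 [ 500.6  -72.5  183.9]
 [ 512.8 -159.4  183.9]
 [ 467.3 -165.9  183.9]]
centre [ 484.26877991 -119.18983823] TCP [ 484.40841763 -119.76179686  199.42587569] ang 1.703335673982195
0.14186600628923654
```

```bash
python3 -c "
from h import *
v=np.load('jig.npy');print(delta([v[0],v[1]-.6,52],v[2]+.009))"
```

```text
(array([0.1269, 0.0238, 0.1472]), np.float64(-0.037941799838494994))
```

```bash
python3 -m handwheel '[{"rx":0,"ry":0,"rz":-0.02,"x":0.04,"y":0.008,"z":0,"hand":-0.3},{"rx":0,"ry":0,"rz":-0.038,"x":0.085,"y":0.016,"z":0.02,"hand":-0.3},{"rx":0,"ry":0,"rz":-0.038,"x":0.127,"y":0.0238,"z":0.05,"hand":-0.3},{"rx":0,"ry":0,"rz":-0.038,"x":0.127,"y":0.0238,"z":0.09,"hand":-0.3},{"rx":0,"ry":0,"rz":-0.038,"x":0.127,"y":0.0238,"z":0.125,"hand":-0.3},{"rx":0,"ry":0,"rz":-0.038,"x":0.127,"y":0.0238,"z":0.142,"hand":-0.3},{"rx":0,"ry":0,"rz":-0.038,"x":0.127,"y":0.0238,"z":0.147,"hand":-0.3},{"rx":0,"ry":0,"rz":-0.038,"x":0.127,"y":0.0238,"z":0.147,"hand":-0.3}]'
python3 -m handwheel '[{"rx":0,"ry":0,"rz":0,"x":0,"y":0,"z":0.002,"hand":-0.3},{"rx":0,"ry":0,"rz":0,"x":0,"y":0,"z":0.004,"hand":-0.3},{"rx":0,"ry":0,"rz":0,"x":0,"y":0,"z":0.004,"hand":-0.3}]'
python3 -m handwheel '[{"rx":0,"ry":0,"rz":0,"x":0,"y":0,"z":0.0015,"hand":-0.3},{"rx":0,"ry":0,"rz":0,"x":0,"y":0,"z":0.0015,"hand":-0.3}]'
```

```text
time_s: 4.9
eef_pos: [490.5, 7.9, 51.5]
orientation: [0.642, 0.767, -0.0, -0.001]
force: [0.6, 0.4, -0.6]
gripper_width: 45.1
finger_force: 25.9
time_s: 5.2
eef_pos: [490.9, 8.6, 49.0]
orientation: [0.642, 0.767, 0.0, 0.001]
force: [0.5, -0.7, -0.5]
gripper_width: 45.0
finger_force: 25.9
time_s: 5.4
eef_pos: [490.7, 8.8, 47.2]
orientation: [0.641, 0.767, 0.0, 0.0]
force: [0.3, 0.0, 0.7]
gripper_width: 45.4
finger_force: 26.0
```

```bash
python3 -m handwheel '[{"rx":0,"ry":0,"rz":0,"x":0,"y":0,"z":0.0015,"hand":-0.3},{"rx":0,"ry":0,"rz":0,"x":0,"y":0,"z":0.0015,"hand":-0.3}]'
python3 -m handwheel '[{"rx":0,"ry":0,"rz":0,"x":0,"y":0,"z":0,"hand":0.25},{"rx":0,"ry":0,"rz":0,"x":0,"y":0,"z":0,"hand":0.25},{"rx":0,"ry":0,"rz":0,"x":0,"y":0,"z":0,"hand":0.25},{"rx":0,"ry":0,"rz":0,"x":0,"y":0,"z":-0.02,"hand":0.25},{"rx":0,"ry":0,"rz":0,"x":-0.06,"y":0,"z":-0.05,"hand":-0.5},{"rx":0,"ry":0,"rz":0,"x":-0.1,"y":0,"z":-0.08,"hand":-1},{"rx":0,"ry":0,"rz":0,"x":-0.12,"y":0,"z":-0.1,"hand":-1},{"rx":0,"ry":0,"rz":0,"x":-0.12,"y":0,"z":-0.1,"hand":-1},{"rx":0,"ry":0,"rz":0,"x":-0.12,"y":0,"z":-0.1,"hand":-1}]'
python3 - <<'E'
from h import *
c,s=snap("wrist","w4"); print(s["eef_pos"],s["time_s"],s["joint_vel"].round(3),s["force"])
E
```

```text
time_s: 5.6
eef_pos: [490.6, 8.9, 45.7]
orientation: [0.641, 0.767, 0.0, 0.0]
force: [0.1, 0.3, 5.1]
gripper_width: 45.3
finger_force: 26.6
time_s: 6.5
eef_pos: [511.9, -110.0, 145.8]
orientation: [0.642, 0.767, 0.0, 0.001]
force: [-0.4, 0.8, 0.0]
gripper_width: -0.1
finger_force: 0.0
[ 511.88972985 -110.02272791  145.76713923] 6.5 [ 0.029  0.019  0.05   0.005 -0.001  0.002] [-0.43528866  0.7957569   0.02837146]
```

View pics/w4.png

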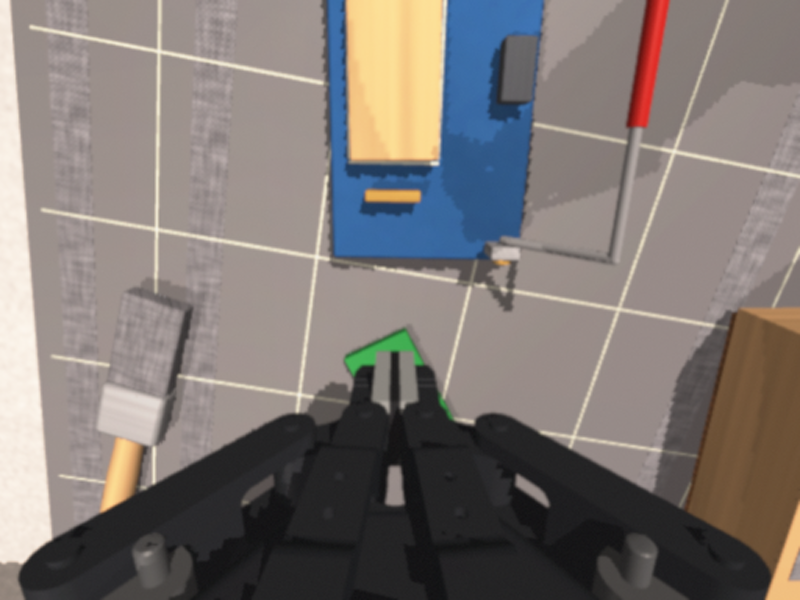

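The short board is in the outline. Its near corners are at (347,161) and (439,161), the block corners at (333,258) and (521,254), the bar at (393,196), and the outline corner is showing at (438,165).

```bash
cat > fit2.py <<'E'
from fit import *
c4=load("w4")
J4=np.array([(-35,-100,18),(75,-100,18),(24.5,-45.5,18),(0,-63,22)],float);U4=np.array([(333,258),(521,256),(439,165),(393,196)])*.64
f=lambda v:np.r_[(world2pix(c,W(v,J))-U).ravel(),(world2pix(c4,W(v,J4))-U4).ravel()]
r=least_squares(f,[490,0,.14],x_scale=[1,1,.01],loss="soft_l1");print(r.x,(f(r.x)[14:]/.64).round(1));np.save("jig.npy",r.x)
for z in (29,32):
    q=pix2world(c4,np.array([(347,161),(440,161),(345,0),(447,0)])*.64,z)-[r.x[0],r.x[1],0]
    print((q@R.from_euler("z",r.x[2]).as_matrix()).round(1))
E
python3 fit2.py; python3 -c "
from h import *
from fit import W
v=np.load('jig.npy')
p=W(v,[0,-37,0])[0];print(delta([p[0],p[1],75],v[2]))"
```

```text
[4.90492157e+02 8.86990289e+00 1.71831839e-01] [ 1.4  0.6 -1.   3.3 -1.  -2.3  0.7 -0.6]
[[-24.8 -44.8  29. ]
 [ 24.4 -44.6  29. ]
 [-23.7  28.7  29. ]
 [ 25.1  29.   29. ]]
[[-24.5 -44.9  32. ]
 [ 24.1 -44.7  32. ]
 [-23.4  27.8  32. ]
 [ 24.8  28.   32. ]]
(array([0.0824, 0.0007, 0.0699]), np.float64(0.005314891228419993))
```

```bash
python3 -m handwheel '[{"rx":0,"ry":0,"rz":0,"x":0.04,"y":0.0007,"z":0.02,"hand":-1},{"rx":0,"ry":0,"rz":0,"x":0.0824,"y":0.0007,"z":0.045,"hand":-1},{"rx":0,"ry":0,"rz":0,"x":0.0824,"y":0.0007,"z":0.07,"hand":-1},{"rx":0,"ry":0,"rz":0,"x":0.0824,"y":0.0007,"z":0.082,"hand":-1},{"rx":0,"ry":0,"rz":0,"x":0.0824,"y":0.0007,"z":0.082,"hand":-1}]'
python3 -m handwheel '[{"rx":0,"ry":0,"rz":0,"x":0,"y":0,"z":0.002,"hand":-1},{"rx":0,"ry":0,"rz":0,"x":0,"y":0,"z":0.004,"hand":-1},{"rx":0,"ry":0,"rz":0,"x":0,"y":0,"z":0.004,"hand":-1}]'
python3 -m handwheel '[{"rx":0,"ry":0,"rz":0,"x":0,"y":0,"z":0.002,"hand":-1},{"rx":0,"ry":0,"rz":0,"x":0,"y":0,"z":0.002,"hand":-1}]'
```

```text
time_s: 7.05
eef_pos: [495.5, -27.0, 61.2]
orientation: [0.641, 0.768, -0.001, -0.002]
force: [0.1, -0.5, 0.2]
gripper_width: -0.3
finger_force: 0.0
time_s: 7.35
eef_pos: [498.3, -28.6, 59.9]
orientation: [0.642, 0.767, 0.0, 0.001]
force: [-0.0, 0.5, 0.4]
gripper_width: 0.2
finger_force: 0.0
time_s: 7.55
eef_pos: [497.8, -28.3, 57.6]
orientation: [0.642, 0.767, 0.0, 0.0]
force: [-0.4, -0.5, -0.8]
gripper_width: -0.0
finger_force: 0.0
```

```bash
for i in 1 2 3 4; do :; done; python3 -m handwheel '[{"rx":0,"ry":0,"rz":0,"x":0,"y":0,"z":0.0015,"hand":-1},{"rx":0,"ry":0,"rz":0,"x":0,"y":0,"z":0.003,"hand":-1},{"rx":0,"ry":0,"rz":0,"x":0,"y":0,"z":0.003,"hand":-1}]'|sed -n '2p;4p'
python3 -m handwheel '[{"rx":0,"ry":0,"rz":0,"x":0,"y":0,"z":0.001,"hand":-1},{"rx":0,"ry":0,"rz":0,"x":0,"y":0,"z":0.001,"hand":-1}]'|sed -n '2p;4p'
python3 -m handwheel '[{"rx":0,"ry":0,"rz":0,"x":0,"y":0,"z":0.001,"hand":-1},{"rx":0,"ry":0,"rz":0,"x":0,"y":0,"z":0.001,"hand":-1}]'|sed -n '2p;4p'
python3 -m handwheel '[{"rx":0,"ry":0,"rz":0,"x":0,"y":0,"z":0.001,"hand":-1},{"rx":0,"ry":0,"rz":0,"x":0,"y":0,"z":0.001,"hand":-1}]'|sed -n '2p;4p'
```

```text
eef_pos: [497.9, -28.4, 54.7]
force: [0.0, -1.1, 4.2]
eef_pos: [498.0, -28.5, 53.8]
force: [-0.9, -2.0, 5.8]
eef_pos: [498.0, -28.5, 52.9]
force: [-1.3, -1.8, 6.5]
eef_pos: [498.1, -28.6, 51.9]
force: [-1.4, -3.8, 7.5]
```

```bash
python3 -m handwheel '[{"rx":0,"ry":0,"rz":0,"x":0,"y":0,"z":0.001,"hand":-1},{"rx":0,"ry":0,"rz":0,"x":0,"y":0,"z":0.001,"hand":-1}]'|sed -n '2p;4p'
python3 -m handwheel '[{"rx":0,"ry":0,"rz":0,"x":0,"y":0,"z":0.0007,"hand":-1},{"rx":0,"ry":0,"rz":0,"x":0,"y":0,"z":0.0007,"hand":-1}]'|sed -n '2p;4p'
```

```text
eef_pos: [498.1, -28.7, 51.3]
force: [-2.0, -3.6, 11.8]
eef_pos: [498.1, -28.7, 51.2]
force: [-4.2, -3.0, 20.2]
```

```bash
python3 -m handwheel '[{"rx":0,"ry":0,"rz":0,"x":0,"y":0,"z":-0.013,"hand":-1},{"rx":0,"ry":0,"rz":0,"x":0.035,"y":0.0,"z":-0.013,"hand":-1},{"rx":0,"ry":0,"rz":0,"x":0.075,"y":0,"z":-0.013,"hand":-1},{"rx":0,"ry":0,"rz":0,"x":0.075,"y":0,"z":-0.011,"hand":-1},{"rx":0,"ry":0,"rz":0,"x":0.075,"y":0,"z":-0.009,"hand":-1},{"rx":0,"ry":0,"rz":0,"x":0.075,"y":0,"z":-0.007,"hand":-1},{"rx":0,"ry":0,"rz":0,"x":0.075,"y":0,"z":-0.005,"hand":-1},{"rx":0,"ry":0,"rz":0,"x":0.075,"y":0,"z":-0.005,"hand":-1}]'|sed -n '2p;4p'
python3 -m handwheel '[{"rx":0,"ry":0,"rz":0,"x":0,"y":0,"z":0.001,"hand":-1},{"rx":0,"ry":0,"rz":0,"x":0,"y":0,"z":0.001,"hand":-1}]'|sed -n '2p;4p'
python3 -m handwheel '[{"rx":0,"ry":0,"rz":0,"x":0,"y":0,"z":0.001,"hand":-1},{"rx":0,"ry":0,"rz":0,"x":0,"y":0,"z":0.001,"hand":-1}]'|sed -n '2p;4p'
python3 -m handwheel '[{"rx":0,"ry":0,"rz":0,"x":0,"y":0,"z":0.001,"hand":-1},{"rx":0,"ry":0,"rz":0,"x":0,"y":0,"z":0.001,"hand":-1}]'|sed -n '2p;4p'
python3 -c "
from h import *
from fit import W
v=np.load('jig.npy')
print(W(v,[0,38,0]))"
```

```text
eef_pos: [484.7, 45.0, 54.4]
force: [-0.1, -0.4, 0.1]
eef_pos: [484.7, 45.3, 53.7]
force: [0.8, 0.1, 1.4]
eef_pos: [484.7, 45.4, 52.7]
force: [1.0, -2.1, 2.4]
eef_pos: [484.6, 45.6, 51.7]
force: [-0.2, -2.0, 4.2]
[[483.99463176  46.31028444   0.        ]]
```

```bash
python3 -m handwheel '[{"rx":0,"ry":0,"rz":0,"x":0,"y":0,"z":0.001,"hand":-1},{"rx":0,"ry":0,"rz":0,"x":0,"y":0,"z":0.001,"hand":-1}]'|sed -n '2p;4p'
python3 -m handwheel '[{"rx":0,"ry":0,"rz":0,"x":0,"y":0,"z":0.0007,"hand":-1},{"rx":0,"ry":0,"rz":0,"x":0,"y":0,"z":0.0007,"hand":-1}]'|sed -n '2p;4p'
python3 -m handwheel '[{"rx":0,"ry":0,"rz":0,"x":0,"y":0,"z":0.0007,"hand":-1},{"rx":0,"ry":0,"rz":0,"x":0,"y":0,"z":0.0007,"hand":-1}]'|sed -n '2p;4p'
```

```text
eef_pos: [484.6, 45.6, 51.0]
force: [-0.3, -3.2, 9.3]
eef_pos: [484.7, 45.7, 51.0]
force: [-3.5, -2.8, 18.2]
eef_pos: [484.7, 45.7, 50.9]
force: [-4.7, -2.8, 27.6]
```

Both ends hardened at TCP z of about 51. I'll do a quick confirmation press on the first end, then go on to the dark board.

```bash
python3 -m handwheel '[{"rx":0,"ry":0,"rz":0,"x":0,"y":0,"z":-0.012,"hand":-1},{"rx":0,"ry":0,"rz":0,"x":-0.035,"y":0.0,"z":-0.012,"hand":-1},{"rx":0,"ry":0,"rz":0,"x":-0.075,"y":0,"z":-0.012,"hand":-1},{"rx":0,"ry":0,"rz":0,"x":-0.075,"y":0,"z":-0.006,"hand":-1},{"rx":0,"ry":0,"rz":0,"x":-0.075,"y":0,"z":-0.003,"hand":-1},{"rx":0,"ry":0,"rz":0,"x":-0.075,"y":0,"z":-0.001,"hand":-1},{"rx":0,"ry":0,"rz":0,"x":-0.075,"y":0,"z":-0.001,"hand":-1}]'|sed -n '2p;4p'
python3 -m handwheel '[{"rx":0,"ry":0,"rz":0,"x":0,"y":0,"z":-0.03,"hand":-1},{"rx":0,"ry":0,"rz":0,"x":0,"y":0,"z":-0.08,"hand":-1},{"rx":0,"ry":0,"rz":0,"x":0,"y":0,"z":-0.13,"hand":0}]'|sed -n '1,2p;4p'
python3 - <<'E'
from h import *
print(delta([470,190,210],None))
E
```

```text
eef_pos: [497.0, -27.9, 51.0]
force: [-4.0, -7.9, 15.3]
time_s: 11.85
eef_pos: [495.7, -26.3, 180.5]
force: [0.9, 0.7, -0.3]
(array([ 0.2175,  0.0132, -0.0291]), None)
```

```bash
python3 -m handwheel '[{"rx":0,"ry":0,"rz":0,"x":0.045,"y":0.003,"z":-0.02,"hand":0.3},{"rx":0,"ry":0,"rz":0,"x":0.09,"y":0.006,"z":-0.04,"hand":0.3},{"rx":0,"ry":0,"rz":0,"x":0.135,"y":0.009,"z":-0.06,"hand":0.3},{"rx":0,"ry":0,"rz":0,"x":0.18,"y":0.012,"z":-0.07,"hand":0.3},{"rx":0,"ry":0,"rz":0,"x":0.22,"y":0.013,"z":-0.07,"hand":0.3},{"rx":0,"ry":0,"rz":0,"x":0.22,"y":0.013,"z":-0.07,"hand":0.3},{"rx":0,"ry":0,"rz":0,"x":0.22,"y":0.013,"z":-0.07,"hand":0.3}]'|sed -n '1,2p;4p'
python3 - <<'E'
from h import *
c,s=snap("wrist","w5"); print(s["eef_pos"],s["time_s"],s["joint_vel"].round(3),s["force"])
E
```

```text
time_s: 12.55
eef_pos: [469.9, 192.1, 249.5]
force: [-0.5, 0.1, 0.1]
[469.87226646 192.14102484 249.54916649] 12.55 [-0.044  0.002  0.004 -0.008 -0.    -0.005] [-0.48924288  0.14354285  0.10051075]
```

View pics/w5.png

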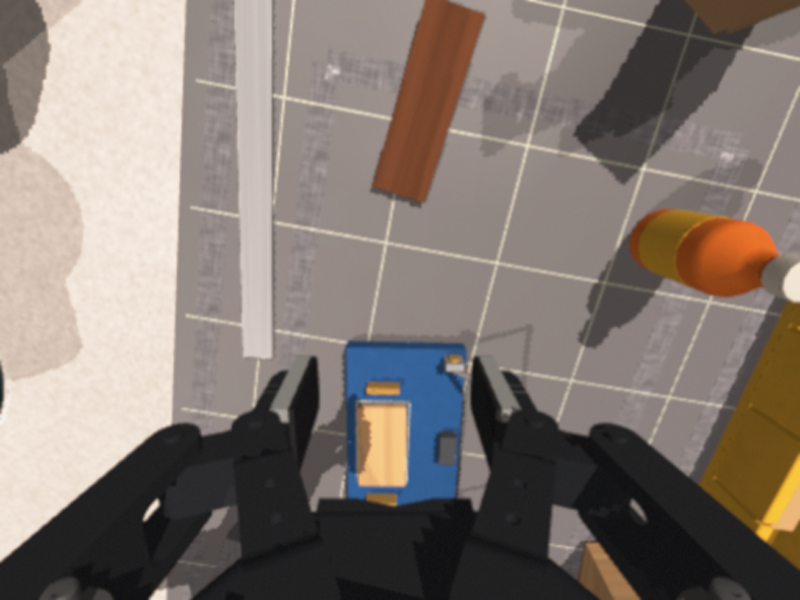

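The lower board sits inside the outline at (383,444). The dark board's corners are at (428,0), (485,13), (424,204) and (373,188). The rule is at (255,180), well clear.

Run:
```python
from h import *
im=cv2.imread("raw_w5.png").astype(int);b,g,r=im[...,0],im[...,1],im[...,2]
m=(r-b>35)&(r<190); m[140:]=False;m[:,:225]=False;m[:,325:]=False
p,a,s=boardpose("w5",m,8,144,46);print(p,a,s)
q=pix2world(load("w5"),np.array([(485,13),(424,204),(373,188)])*.64,8);print(q.round(1)); print((q[0]+q[2])/2)
print(delta([*p,34],a-np.pi/2))
v=np.load("jig.npy");q=pix2world(load("w5"),np.array([(358,403),(410,403),(408,487),(359,487)])*.64,26)
print(((q-[v[0],v[1],0])@R.from_euler("z",v[2]).as_matrix()).round(1))
```

```text
[471.12109375 313.46481323] 1.456047772800271 (143.70545959472656, 46.02900695800781)
[[502.2 382.5   8. ]
 [485.7 238.3   8. ]
 [441.7 243.4   8. ]]
[471.94144921 312.93644994   8.        ]
(array([0.1203, 0.0232, 0.2154]), np.float64(0.2948821149159493))
[[-21.7  48.5  26. ]
 [ 26.   49.   26. ]
 [ 26.1 -45.1  26. ]
 [-22.2 -45.6  26. ]]
```

```bash
python3 -m handwheel '[{"rx":0,"ry":0,"rz":0.1,"x":0.04,"y":0.0075,"z":0.035,"hand":0.3},{"rx":0,"ry":0,"rz":0.2,"x":0.08,"y":0.015,"z":0.07,"hand":0.3},{"rx":0,"ry":0,"rz":0.295,"x":0.12,"y":0.023,"z":0.105,"hand":0.3},{"rx":0,"ry":0,"rz":0.295,"x":0.12,"y":0.023,"z":0.145,"hand":0.3},{"rx":0,"ry":0,"rz":0.295,"x":0.12,"y":0.023,"z":0.185,"hand":0.3},{"rx":0,"ry":0,"rz":0.295,"x":0.12,"y":0.023,"z":0.205,"hand":0.3},{"rx":0,"ry":0,"rz":0.295,"x":0.12,"y":0.023,"z":0.215,"hand":0.3},{"rx":0,"ry":0,"rz":0.295,"x":0.12,"y":0.023,"z":0.22,"hand":0.3},{"rx":0,"ry":0,"rz":0.295,"x":0.12,"y":0.023,"z":0.22,"hand":0.3}]'|sed -n '1,4p'
python3 -c "
from h import *
print(delta([471.3,313.3,24],1.456-np.pi/2))"
```

```text
time_s: 13.5
eef_pos: [473.4, 312.4, 30.4]
orientation: [0.748, 0.664, 0.0, -0.0]
force: [0.3, -0.2, 0.2]
(array([ 0.0007, -0.0022,  0.0064]), np.float64(-0.003283679232851222))
```

```bash
python3 -m handwheel '[{"rx":0,"ry":0,"rz":-0.003,"x":0.0007,"y":-0.002,"z":0.003,"hand":0.3},{"rx":0,"ry":0,"rz":-0.003,"x":0.0007,"y":-0.002,"z":0.0055,"hand":0.3},{"rx":0,"ry":0,"rz":-0.003,"x":0.0007,"y":-0.002,"z":0.0055,"hand":0.3},{"rx":0,"ry":0,"rz":-0.003,"x":0.0007,"y":-0.002,"z":0.0055,"hand":-0.3},{"rx":0,"ry":0,"rz":-0.003,"x":0.0007,"y":-0.002,"z":0.0055,"hand":-0.3},{"rx":0,"ry":0,"rz":-0.003,"x":0.0007,"y":-0.002,"z":0.0055,"hand":-0.3},{"rx":0,"ry":0,"rz":-0.003,"x":0.0007,"y":-0.002,"z":0.0055,"hand":-0.3}]' 25
python3 -m handwheel '[{"rx":0,"ry":0,"rz":0,"x":0,"y":0,"z":-0.04,"hand":-0.3},{"rx":0,"ry":0,"rz":-0.1,"x":0,"y":0,"z":-0.085,"hand":-0.3},{"rx":0,"ry":0,"rz":-0.2,"x":-0.02,"y":0,"z":-0.12,"hand":-0.3},{"rx":0,"ry":0,"rz":-0.29,"x":-0.04,"y":0,"z":-0.13,"hand":-0.3},{"rx":0,"ry":0,"rz":-0.29,"x":-0.04,"y":0,"z":-0.13,"hand":-0.3},{"rx":0,"ry":0,"rz":-0.29,"x":-0.04,"y":0,"z":-0.13,"hand":-0.3}]'
python3 - <<'E'
from h import *
c,s=snap("wrist","w6"); print(s["eef_pos"],s["joint_vel"].round(3))
im=cv2.imread("raw_w6.png").astype(int);b,g,r=im[...,0],im[...,1],im[...,2]
m=(r-b>35)&(r<190);m[:,:205]=False;m[:,308:]=False;cv2.imwrite("m.png",m*255)
p,a,sz=boardpose("w6",m,s["eef_pos"][2]-24+8,144,46);print(p,a,sz)
E
```

```text
time_s: 14.2
eef_pos: [471.2, 314.1, 25.4]
orientation: [0.746, 0.666, 0.0, 0.0]
force: [-1.5, -0.4, 6.2]
gripper_width: 44.8
finger_force: 25.7
time_s: 14.8
eef_pos: [466.4, 274.1, 154.8]
orientation: [0.643, 0.766, 0.0, -0.0]
force: [-0.4, -0.6, -0.5]
gripper_width: 45.0
finger_force: 26.2
[466.39672874 274.14140977 154.77075512] [ 0.012  0.027 -0.001  0.003 -0.001  0.001]
[464.15151978 283.95562744] 1.7428888310399218 (123.73599243164062, 45.35961151123047)[ WARN:0@0.643] global loadsave.cpp:1063 imwrite_ Unsupported depth image for selected encoder is fallbacked to CV_8U.
```

View pics/w6.png

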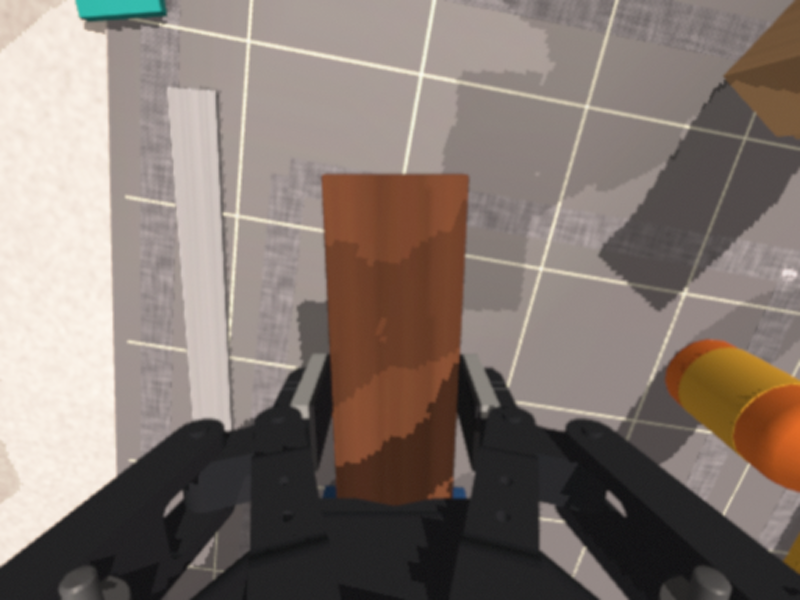

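The dark board is held square. Its far corners are at (322,174) and (469,174), and the near end is hidden by the gripper.

Run:
```python
from h import *
from fit import W
c=load("w6");Rt=R.from_quat(c["q"])
q=pix2world(c,np.array([(322,174),(469,174)])*.64,c["p"][2]-25+8);t=Rt.inv().apply(q-c["p"]);print(t.round(1),t.mean(0))
tx=Rt.as_matrix()[:,0];print("toolx ang",np.arctan2(tx[1],tx[0]))
v=np.load("jig.npy");P=W(v,[-.0,(t.mean(0)[0]-72)*-1,0])[0];print(P)
print(delta([P[0],P[1],62],v[2]),delta([P[0],P[1],120]))
```

```text
[[ 71.7 -22.5  17. ]
 [ 71.7  22.5  17. ]] [ 7.17062783e+01 -1.87498928e-03  1.70397106e+01]
toolx ang 1.7439184960742085
[490.44193389   9.159299     0.        ]
(array([-0.2654, -0.0218,  0.0921]), np.float64(0.0018964320022598624)) (array([-0.2654, -0.0219,  0.0341]), None)
```

```bash
python3 -m handwheel '[{"rx":0,"ry":0,"rz":0,"x":-0.045,"y":-0.004,"z":0,"hand":-0.3},{"rx":0,"ry":0,"rz":0,"x":-0.09,"y":-0.007,"z":0,"hand":-0.3},{"rx":0,"ry":0,"rz":0,"x":-0.135,"y":-0.011,"z":0,"hand":-0.3},{"rx":0,"ry":0,"rz":0,"x":-0.18,"y":-0.015,"z":0,"hand":-0.3},{"rx":0,"ry":0,"rz":0,"x":-0.225,"y":-0.018,"z":0.01,"hand":-0.3},{"rx":0,"ry":0,"rz":0,"x":-0.2655,"y":-0.022,"z":0.03,"hand":-0.3},{"rx":0,"ry":0,"rz":0,"x":-0.2655,"y":-0.022,"z":0.05,"hand":-0.3},{"rx":0,"ry":0,"rz":0,"x":-0.2655,"y":-0.022,"z":0.075,"hand":-0.3},{"rx":0,"ry":0,"rz":0,"x":-0.2655,"y":-0.022,"z":0.092,"hand":-0.3},{"rx":0,"ry":0,"rz":0,"x":-0.2655,"y":-0.022,"z":0.092,"hand":-0.3}]'|sed -n '1,4p'
python3 -m handwheel '[{"rx":0,"ry":0,"rz":0,"x":0,"y":0,"z":0.001,"hand":-0.3},{"rx":0,"ry":0,"rz":0,"x":0,"y":0,"z":0.002,"hand":-0.3},{"rx":0,"ry":0,"rz":0,"x":0,"y":0,"z":0.002,"hand":-0.3}]'|sed -n '1,4p'
python3 -c "
from h import *
from fit import W
v=np.load('jig.npy');P=W(v,[0,.3,0])[0]
print(delta([P[0],P[1],57],v[2]))"
```

```text
time_s: 15.85
eef_pos: [489.1, 9.5, 59.7]
orientation: [0.643, 0.766, -0.002, -0.003]
force: [-0.1, 0.3, 0.8]
time_s: 16.15
eef_pos: [491.9, 9.1, 61.3]
orientation: [0.642, 0.767, 0.0, 0.001]
force: [0.8, 0.3, -0.1]
(array([ 0.0003, -0.0014,  0.0043]), np.float64(0.0043970644220117094))
```

```bash
python3 -m handwheel '[{"rx":0,"ry":0,"rz":0,"x":0,"y":-0.001,"z":0.0015,"hand":-0.3},{"rx":0,"ry":0,"rz":0,"x":0,"y":-0.001,"z":0.003,"hand":-0.3},{"rx":0,"ry":0,"rz":0,"x":0,"y":-0.001,"z":0.003,"hand":-0.3}]'|sed -n '1,4p'
python3 -m handwheel '[{"rx":0,"ry":0,"rz":0,"x":0,"y":0,"z":0.0015,"hand":-0.3},{"rx":0,"ry":0,"rz":0,"x":0,"y":0,"z":0.0015,"hand":-0.3}]'|sed -n '1,4p'
```

```text
time_s: 16.45
eef_pos: [490.2, 8.7, 57.8]
orientation: [0.642, 0.766, 0.0, 0.0]
force: [-0.1, 0.4, 0.0]
time_s: 16.65
eef_pos: [490.4, 8.7, 56.2]
orientation: [0.642, 0.766, 0.0, 0.0]
force: [0.6, -0.3, 0.3]
```

```bash
python3 -m handwheel '[{"rx":0,"ry":0,"rz":0,"x":0,"y":0,"z":0.0015,"hand":-0.3},{"rx":0,"ry":0,"rz":0,"x":0,"y":0,"z":0.0015,"hand":-0.3}]'|sed -n '1,4p'
python3 -m handwheel '[{"rx":0,"ry":0,"rz":0,"x":0,"y":0,"z":0.001,"hand":-0.3},{"rx":0,"ry":0,"rz":0,"x":0,"y":0,"z":0.001,"hand":-0.3}]'|sed -n '1,4p'
```

```text
time_s: 16.85
eef_pos: [490.4, 8.6, 55.1]
orientation: [0.642, 0.767, 0.0, 0.0]
force: [-0.9, -0.1, 5.6]
time_s: 17.05
eef_pos: [490.5, 8.6, 54.4]
orientation: [0.642, 0.767, 0.0, 0.0]
force: [-3.0, -0.5, 8.3]
```

```bash
python3 -m handwheel '[{"rx":0,"ry":0,"rz":0,"x":0,"y":0,"z":0,"hand":0.25},{"rx":0,"ry":0,"rz":0,"x":0,"y":0,"z":0,"hand":0.25},{"rx":0,"ry":0,"rz":0,"x":0,"y":0,"z":0,"hand":0.25},{"rx":0,"ry":0,"rz":0,"x":0,"y":0,"z":-0.02,"hand":0.25},{"rx":0,"ry":0,"rz":0,"x":-0.03,"y":0,"z":-0.05,"hand":-1},{"rx":0,"ry":0,"rz":0,"x":-0.062,"y":0,"z":-0.05,"hand":-1},{"rx":0,"ry":0,"rz":0,"x":-0.062,"y":0,"z":-0.04,"hand":-1},{"rx":0,"ry":0,"rz":0,"x":-0.062,"y":0,"z":-0.025,"hand":-1},{"rx":0,"ry":0,"rz":0,"x":-0.062,"y":0,"z":-0.014,"hand":-1},{"rx":0,"ry":0,"rz":0,"x":-0.062,"y":0,"z":-0.014,"hand":-1}]'|sed -n '1,5p'
python3 -m handwheel '[{"rx":0,"ry":0,"rz":0,"x":0,"y":0,"z":0.0015,"hand":-1},{"rx":0,"ry":0,"rz":0,"x":0,"y":0,"z":0.003,"hand":-1},{"rx":0,"ry":0,"rz":0,"x":0,"y":0,"z":0.003,"hand":-1}]'|sed -n '1,4p'
```

```text
time_s: 18.05
eef_pos: [499.3, -51.6, 65.8]
orientation: [0.642, 0.767, -0.001, -0.002]
force: [-0.2, -1.0, 0.3]
gripper_width: 0.1
time_s: 18.35
eef_pos: [501.3, -52.1, 64.9]
orientation: [0.642, 0.767, 0.0, 0.0]
force: [0.5, 0.5, 0.4]
```

```bash
python3 -m handwheel '[{"rx":0,"ry":0,"rz":0,"x":0,"y":0,"z":0.001,"hand":-1},{"rx":0,"ry":0,"rz":0,"x":0,"y":0,"z":0.002,"hand":-1},{"rx":0,"ry":0,"rz":0,"x":0,"y":0,"z":0.002,"hand":-1}]'|sed -n '2p;4p'
python3 -m handwheel '[{"rx":0,"ry":0,"rz":0,"x":0,"y":0,"z":0.001,"hand":-1},{"rx":0,"ry":0,"rz":0,"x":0,"y":0,"z":0.001,"hand":-1}]'|sed -n '2p;4p'
python3 -m handwheel '[{"rx":0,"ry":0,"rz":0,"x":0,"y":0,"z":0.001,"hand":-1},{"rx":0,"ry":0,"rz":0,"x":0,"y":0,"z":0.001,"hand":-1}]'|sed -n '2p;4p'
python3 -m handwheel '[{"rx":0,"ry":0,"rz":0,"x":0,"y":0,"z":0.001,"hand":-1},{"rx":0,"ry":0,"rz":0,"x":0,"y":0,"z":0.001,"hand":-1}]'|sed -n '2p;4p'
```

```text
eef_pos: [501.1, -52.3, 62.8]
force: [0.9, 0.7, -0.2]
eef_pos: [501.1, -52.3, 61.7]
force: [0.0, -0.3, 0.2]
eef_pos: [501.2, -52.4, 60.8]
force: [-0.1, -0.6, 2.0]
eef_pos: [501.3, -52.4, 59.9]
force: [0.1, -0.2, 3.5]
```

```bash
python3 -m handwheel '[{"rx":0,"ry":0,"rz":0,"x":0,"y":0,"z":0.001,"hand":-1},{"rx":0,"ry":0,"rz":0,"x":0,"y":0,"z":0.001,"hand":-1}]'|sed -n '2p;4p'
python3 -m handwheel '[{"rx":0,"ry":0,"rz":0,"x":0,"y":0,"z":0.0007,"hand":-1},{"rx":0,"ry":0,"rz":0,"x":0,"y":0,"z":0.0007,"hand":-1}]'|sed -n '2p;4p'
python3 -m handwheel '[{"rx":0,"ry":0,"rz":0,"x":0,"y":0,"z":0.0007,"hand":-1},{"rx":0,"ry":0,"rz":0,"x":0,"y":0,"z":0.0007,"hand":-1}]'|sed -n '2p;4p'
```

```text
eef_pos: [501.3, -52.5, 58.9]
force: [-2.0, -0.5, 4.5]
eef_pos: [501.3, -52.5, 58.3]
force: [-0.4, -0.8, 7.0]
eef_pos: [501.3, -52.6, 58.2]
force: [-2.4, -0.6, 11.8]
```

```bash
python3 -m handwheel '[{"rx":0,"ry":0,"rz":0,"x":0,"y":0,"z":0.0007,"hand":-1},{"rx":0,"ry":0,"rz":0,"x":0,"y":0,"z":0.0007,"hand":-1}]'|sed -n '2p;4p'
python3 -m handwheel '[{"rx":0,"ry":0,"rz":0,"x":0,"y":0,"z":-0.014,"hand":-1},{"rx":0,"ry":0,"rz":0,"x":0.04,"y":0.0,"z":-0.014,"hand":-1},{"rx":0,"ry":0,"rz":0,"x":0.085,"y":0,"z":-0.014,"hand":-1},{"rx":0,"ry":0,"rz":0,"x":0.124,"y":0,"z":-0.014,"hand":-1},{"rx":0,"ry":0,"rz":0,"x":0.124,"y":0,"z":-0.012,"hand":-1},{"rx":0,"ry":0,"rz":0,"x":0.124,"y":0,"z":-0.01,"hand":-1},{"rx":0,"ry":0,"rz":0,"x":0.124,"y":0,"z":-0.008,"hand":-1},{"rx":0,"ry":0,"rz":0,"x":0.124,"y":0,"z":-0.006,"hand":-1},{"rx":0,"ry":0,"rz":0,"x":0.124,"y":0,"z":-0.006,"hand":-1}]'|sed -n '2p;4p'
python3 -m handwheel '[{"rx":0,"ry":0,"rz":0,"x":0,"y":0,"z":0.001,"hand":-1},{"rx":0,"ry":0,"rz":0,"x":0,"y":0,"z":0.001,"hand":-1}]'|sed -n '2p;4p'
python3 -m handwheel '[{"rx":0,"ry":0,"rz":0,"x":0,"y":0,"z":0.001,"hand":-1},{"rx":0,"ry":0,"rz":0,"x":0,"y":0,"z":0.001,"hand":-1}]'|sed -n '2p;4p'
```

```text
eef_pos: [501.3, -52.6, 58.0]
force: [-4.6, -0.5, 20.7]
eef_pos: [479.9, 68.9, 62.5]
force: [0.7, 2.5, 2.3]
eef_pos: [479.9, 69.0, 61.8]
force: [-0.3, 0.1, 5.6]
eef_pos: [479.9, 69.0, 60.9]
force: [-0.4, 1.3, 5.7]
```

```bash
python3 -m handwheel '[{"rx":0,"ry":0,"rz":0,"x":0,"y":0,"z":0.001,"hand":-1},{"rx":0,"ry":0,"rz":0,"x":0,"y":0,"z":0.001,"hand":-1}]'|sed -n '2p;4p'
python3 -m handwheel '[{"rx":0,"ry":0,"rz":0,"x":0,"y":0,"z":0.001,"hand":-1},{"rx":0,"ry":0,"rz":0,"x":0,"y":0,"z":0.001,"hand":-1}]'|sed -n '2p;4p'
python3 -m handwheel '[{"rx":0,"ry":0,"rz":0,"x":0,"y":0,"z":0.001,"hand":-1},{"rx":0,"ry":0,"rz":0,"x":0,"y":0,"z":0.001,"hand":-1}]'|sed -n '2p;4p'
python3 -m handwheel '[{"rx":0,"ry":0,"rz":0,"x":0,"y":0,"z":0.0007,"hand":-1},{"rx":0,"ry":0,"rz":0,"x":0,"y":0,"z":0.0007,"hand":-1}]'|sed -n '2p;4p'
```

```text
eef_pos: [479.8, 69.1, 59.9]
force: [-1.6, 1.2, 5.7]
eef_pos: [479.8, 69.2, 59.0]
force: [-0.8, 2.6, 6.5]
eef_pos: [479.8, 69.4, 58.4]
force: [-2.2, 3.2, 13.8]
eef_pos: [479.8, 69.5, 58.2]
force: [-4.2, 4.4, 20.0]
```

```bash
python3 -m handwheel '[{"rx":0,"ry":0,"rz":0,"x":0,"y":0,"z":-0.012,"hand":-1},{"rx":0,"ry":0,"rz":0,"x":-0.04,"y":0.0,"z":-0.012,"hand":-1},{"rx":0,"ry":0,"rz":0,"x":-0.085,"y":0,"z":-0.012,"hand":-1},{"rx":0,"ry":0,"rz":0,"x":-0.124,"y":0,"z":-0.012,"hand":-1},{"rx":0,"ry":0,"rz":0,"x":-0.124,"y":0,"z":-0.008,"hand":-1},{"rx":0,"ry":0,"rz":0,"x":-0.124,"y":0,"z":-0.004,"hand":-1},{"rx":0,"ry":0,"rz":0,"x":-0.124,"y":0,"z":-0.002,"hand":-1},{"rx":0,"ry":0,"rz":0,"x":-0.124,"y":0,"z":-0.002,"hand":-1}]'|sed -n '2p;4p'
python3 -m handwheel '[{"rx":0,"ry":0,"rz":0,"x":0,"y":0,"z":0.001,"hand":-1},{"rx":0,"ry":0,"rz":0,"x":0,"y":0,"z":0.001,"hand":-1}]'|sed -n '2p;4p'
```

```text
eef_pos: [500.6, -51.7, 58.7]
force: [0.3, -0.4, 2.6]
eef_pos: [500.8, -51.6, 58.3]
force: [-1.6, -2.0, 7.0]
```

The stack is pressed. Next I check the upper board's pose and clearances, then the bail.

```bash
python3 -m handwheel '[{"rx":0,"ry":0,"rz":0,"x":0,"y":0,"z":-0.05,"hand":-1},{"rx":0,"ry":0,"rz":0,"x":-0.02,"y":0.0,"z":-0.1,"hand":-1},{"rx":0,"ry":0,"rz":0,"x":-0.05,"y":0,"z":-0.15,"hand":-1},{"rx":0,"ry":0,"rz":0,"x":-0.08,"y":0,"z":-0.19,"hand":-1},{"rx":0,"ry":0,"rz":0,"x":-0.09,"y":0,"z":-0.2,"hand":-1},{"rx":0,"ry":0,"rz":0,"x":-0.09,"y":0,"z":-0.2,"hand":-1}]'|sed -n '1,4p'
python3 - <<'E'
from h import *
from fit import W
c,s=snap("wrist","w7"); v=np.load("jig.npy")
im=cv2.imread("raw_w7.png").astype(int);b,g,r=im[...,0],im[...,1],im[...,2]
m=(r-b>35)&(r-g>25)&(r<190);u=world2pix(c,W(v,[[-32,-90,30],[32,80,30]]));print(u)
x0,x1=sorted(u[:,0].astype(int));y0,y1=sorted(u[:,1].astype(int));k=np.zeros_like(m);k[max(y0,0):y1,x0:x1]=True
p,a,sz=boardpose("w7",m&k,34,144,46);print("upper jig frame",(p-v[:2])@R.from_euler("z",v[2]).as_matrix()[:2,:2],a-np.pi/2-v[2],sz)
a=load("scene");print(pix2world(a,np.array([(317,320),(262,268),(290,335),(390,425)])*.64,[77,77,0,0]).round())
for jx,z in((130,200),(130,93)): print(W(v,[jx,0,z]),delta(W(v,[jx,0,z])[0],v[2]))
E
```

```text
time_s: 23.75
eef_pos: [519.5, -142.8, 261.5]
orientation: [0.642, 0.766, 0.001, 0.004]
force: [-0.5, -0.6, -0.1]
[[223.70036187 112.54151282]
 [279.74067576 -53.51337609]]
upper jig frame [ -0.06628492 -20.49914758] 0.012528517085705487 (100.3927001953125, 45.30218505859375)
[[ 747.  -36.   77.]
 [ 813. -265.   77.]
 [ 808.  -86.    0.]
 [ 695.  249.    0.]]
[[618.57767246  31.09827744 200.        ]] (array([0.152 , 0.1291, 0.0593]), np.float64(0.0036851462987947947))
[[618.57767246  31.09827744  93.        ]] (array([0.1521, 0.1288, 0.1663]), np.float64(0.0036851462987947947))
```

View pics/w7.png

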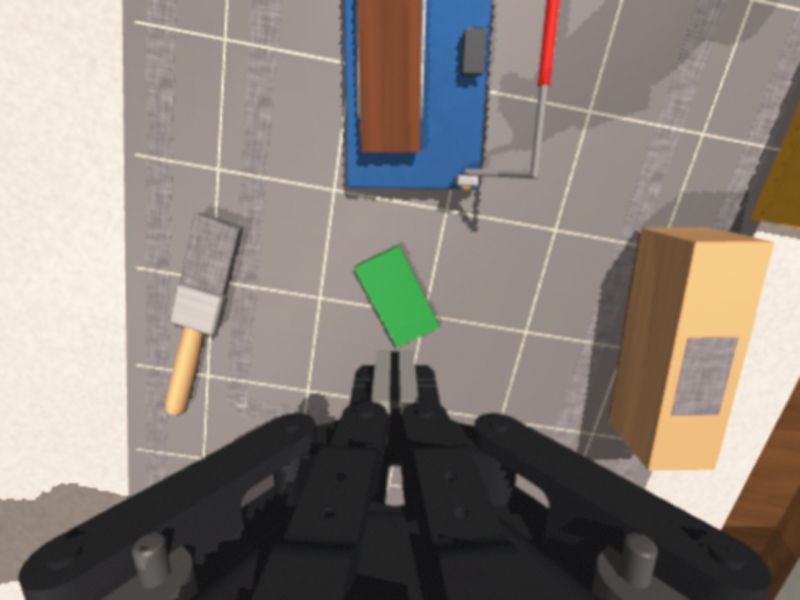

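The upper board is centred to within about 1.5 mm and square, with the outline showing evenly at (358,…) and (424,…). The bail is still open, with the sleeve at (549,40), and the obstacles are well away.

```bash
python3 -m handwheel '[{"rx":0,"ry":0,"rz":0,"x":0.035,"y":0.03,"z":0.01,"hand":-1},{"rx":0,"ry":0,"rz":0,"x":0.07,"y":0.06,"z":0.02,"hand":-1},{"rx":0,"ry":0,"rz":0,"x":0.11,"y":0.095,"z":0.03,"hand":-1},{"rx":0,"ry":0,"rz":0,"x":0.152,"y":0.129,"z":0.045,"hand":-1},{"rx":0,"ry":0,"rz":0,"x":0.152,"y":0.129,"z":0.08,"hand":-1},{"rx":0,"ry":0,"rz":0,"x":0.152,"y":0.129,"z":0.12,"hand":-1},{"rx":0,"ry":0,"rz":0,"x":0.152,"y":0.129,"z":0.15,"hand":-1},{"rx":0,"ry":0,"rz":0,"x":0.152,"y":0.129,"z":0.166,"hand":-1},{"rx":0,"ry":0,"rz":0,"x":0.152,"y":0.129,"z":0.166,"hand":-1}]'|sed -n '1,4p'
python3 - <<'E'
from h import *
v=np.load("jig.npy")
from station import arm
s=arm.observe();print((s["eef_pos"]-[v[0],v[1],0])@R.from_euler("z",v[2]).as_matrix(), R.from_quat(s["orientation"]).as_matrix()[:,1])
E
```

```text
time_s: 24.7
eef_pos: [612.5, 33.3, 87.2]
orientation: [0.642, 0.767, -0.003, -0.004]
force: [-1.4, 0.1, 0.8]
[124.35550356   3.17732288  87.16615974] [ 0.9842238  0.176658  -0.0097708]
```

```bash
python3 -m handwheel '[{"rx":0,"ry":0,"rz":0,"x":0,"y":-0.006,"z":0,"hand":-1},{"rx":0,"ry":0,"rz":0,"x":0,"y":-0.012,"z":0,"hand":-1},{"rx":0,"ry":0,"rz":0,"x":0,"y":-0.018,"z":-0.002,"hand":-1},{"rx":0,"ry":0,"rz":0,"x":0,"y":-0.024,"z":-0.005,"hand":-1},{"rx":0,"ry":0,"rz":0,"x":0,"y":-0.03,"z":-0.008,"hand":-1},{"rx":0,"ry":0,"rz":0,"x":0,"y":-0.036,"z":-0.01,"hand":-1}]'|sed -n '1,4p'
python3 -m handwheel '[{"rx":0,"ry":0,"rz":0,"x":0,"y":-0.006,"z":-0.002,"hand":-1},{"rx":0,"ry":0,"rz":0,"x":0,"y":-0.012,"z":-0.003,"hand":-1},{"rx":0,"ry":0,"rz":0,"x":0,"y":-0.018,"z":-0.004,"hand":-1},{"rx":0,"ry":0,"rz":0,"x":0,"y":-0.024,"z":-0.004,"hand":-1},{"rx":0,"ry":0,"rz":0,"x":0,"y":-0.03,"z":-0.004,"hand":-1}]'|sed -n '1,4p'
```

```text
time_s: 25.3
eef_pos: [585.1, 26.1, 104.9]
orientation: [0.643, 0.766, 0.004, 0.003]
force: [3.7, 6.5, 5.0]
time_s: 25.8
eef_pos: [551.5, 19.4, 106.3]
orientation: [0.642, 0.767, -0.0, 0.0]
force: [0.6, 0.6, 0.7]
```

```bash
python3 -m handwheel '[{"rx":0,"ry":0,"rz":0,"x":0,"y":-0.005,"z":0,"hand":-1},{"rx":0,"ry":0,"rz":0,"x":0,"y":-0.01,"z":0,"hand":-1},{"rx":0,"ry":0,"rz":0,"x":0,"y":-0.01,"z":0,"hand":-1}]'|sed -n '1,4p'
python3 -m handwheel '[{"rx":0,"ry":0,"rz":0,"x":0,"y":0,"z":-0.04,"hand":-1},{"rx":0,"ry":0,"rz":0,"x":-0.03,"y":0,"z":-0.09,"hand":-1},{"rx":0,"ry":0,"rz":0,"x":-0.07,"y":-0.0,"z":-0.12,"hand":-1},{"rx":0,"ry":0,"rz":0,"x":-0.11,"y":-0.01,"z":-0.14,"hand":-1},{"rx":0,"ry":0,"rz":0,"x":-0.15,"y":-0.02,"z":-0.16,"hand":-1},{"rx":0,"ry":0,"rz":0,"x":-0.16,"y":-0.02,"z":-0.16,"hand":-1},{"rx":0,"ry":0,"rz":0,"x":-0.16,"y":-0.02,"z":-0.16,"hand":-1}]'|sed -n '1,4p'
python3 - <<'E'
from h import *
c,s=snap("wrist","w8");snap("side","s8")
a=cv2.imread("raw_w8.png");b=cv2.imread("raw_s8.png")[150:250,205:305]
a=a[:300];a=cv2.resize(a,(460,int(460*300/512)),interpolation=cv2.INTER_CUBIC)
b=cv2.resize(b,(330,330),interpolation=cv2.INTER_CUBIC)
o=np.zeros((330,795,3),np.uint8);o[:a.shape[0],:460]=a;o[:,465:]=b;cv2.imwrite("pics/last.png",o)
E
```

```text
time_s: 26.1
eef_pos: [540.5, 17.9, 105.2]
orientation: [0.642, 0.766, -0.001, -0.001]
force: [-0.1, -0.6, -0.3]
time_s: 26.8
eef_pos: [550.9, -144.7, 265.9]
orientation: [0.643, 0.766, 0.0, 0.0]
force: [-0.3, 0.6, -0.7]
```

View pics/last.png

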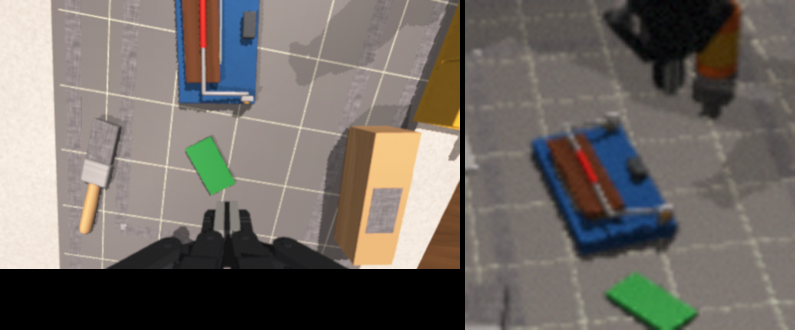

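The bail is over, with its red sleeve lying along the middle of the dark board (at (204,30) in the wrist half and (588,165) in the side half). The stack is still centred and square, and the arm is clear.

```bash
python3 -m handwheel '[{"rx":0,"ry":0,"rz":0,"x":0,"y":0,"z":0,"hand":-1},{"rx":0,"ry":0,"rz":0,"x":0,"y":0,"z":0,"hand":-1}]'|head -1; python3 -c "
from station import arm
print(arm.sign_off())"
```

```text
time_s: 27.1
the job is handed in; nothing more can be done
None
```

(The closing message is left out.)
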